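# Switch on the dust extractor at the archive sorting table

### The arm

A 6-joint arm with a two-finger parallel gripper is mounted at the origin on the work surface. World frame = base frame: x ahead of the robot, y to its left, z up, the work surface at z = 0. Lengths are in m, angles in rad, forces in N, time in s.
With the tool pointing down it reaches from about 0.3 to 0.875 m from the base axis. Payload 6.4 kg.
Tool frame: the origin (TCP) lies at the very end of the fingers, on their centre line; the grasp point (between the pads) lies 19 mm behind it; z points along the fingers, y is the line along which they close (so a half turn about z gives the same grasp; the last joint's range is limited). The gripper opens to 88 mm and grips with 3 to 60 N. Pads are 18 mm wide; open, the fingers measure 123 mm over their backs; the gripper's body (75 mm by 187 mm) begins 45 mm behind the grasp point.
Start: joints at [1.035, 0.181, 1.607, -0, 1.354, -0.206], TCP at [0.186, 0.544, 0.239] pointing down, gripper open.
Joint ranges: [-2.99, 2.99], [-0.89, 2.07], [0.3, 2.58], [-1.14, 4.28], [0, 2.63], [-3.12, 3.12]. Speed limits (rad/s): [2.57, 2.57, 3.01, 3.14, 3.14, 3.14].

### API

Orientations are given as a rotation vector (axis times angle).
In Python, from station import * gives the robot as it stands. The module is installed in compiled form; this text tells all that it offers.
- The arm moves only by the shell command python3 -m inch 'ROWS' [FORCE]. ROWS is JSON, a list that holds one entry, the list of rows, each a list of 7 numbers: the turn, a rotation vector about the tool's x, y, z in units of 6 degrees (1.0 is 6 degrees), then the shift along the tool's x, y, z in mm, then the closure, from 0 (fully open) to 1 (shut). A call has 1 to 12 rows; each row shifts and turns the commanded pose from where the row before left it, along the tool's axes as they then stand; what a row does not reach is not made up. A row lasts 1/8 s, in which the tool goes at most 62.5 mm and 10.7 degrees, less where a joint would pass 70% of its speed; a pose out of reach is approached as far as the arm can. A call is refused whole if a number of a shift passes 62.5 or a number of a turn 1, either way. A call with a gripper value outside its range is refused whole. The fingers move at their own pace and stop on an object; FORCE is the grip in N (left out, the last holds). Time passes only in rows, so rows that do not move let the fingers close. It gives the time, the measured TCP pose, the force, the opening and the grip force at its end, in the units of the state.
- state(): the state, without advancing time (a new reading comes with each control period).
- grab_frame(name): name is "side" or "top"; returns the picture (384x512x3 uint8, red, green, blue); there is no depth.
- camera_info(name): a dict with "fx", "fy", "cx", "cy" (pixels), "T" (4x4, takes a point from camera to world coordinates). Camera axes: x right, y up, looking along -z (the intrinsics and any distortion apply to the point x, -y, -z); pixel columns grow to the right and rows downward; lengths in m; the calibration is good to about 2 mm. A picture is of the moment at which its call begins. camera_info takes no time and is no camera call.
- job_done(): hands the job in; it is judged then, once.
Trained networks look in the newest picture that a camera, given by its name, has taken for a name from the list of things; names that differ only in an ending like _2 or _b are one class to them, and where a whole thing is asked for, a point or a joint stands for the part that bears it (a point fixed in the world has none). Each returns a list of dicts, best first, with "conf" (0 to 1); they miss things now and then, are a little off and sometimes report something else, mostly with a low value. They report only what shows in the picture. A call takes as long as a camera call. They do not tell look-alikes from the thing itself.
- search_frame(camera, query): "point" ([x, y, z] in m, in world coordinates, good to about 4 mm: the middle of the surface that is visible of it).
- landmark_of(camera, query): "point" ([x, y, z] in m, in world coordinates, good to about 4 mm: a listed point, or the origin of a listed thing).
The state is a dict: "time": time; "joint_positions": joint angles; "joint_velocities": joint speeds; "tau": joint torques, N m; "position": TCP position; "orientation": TCP orientation; "contact_force": force on the tool from outside, world axes, zero at the start; "ft_torque": the same for the moment, N m; "opening": finger opening in m; "gripper_force": force on a finger pad.
Only numpy, scipy, OpenCV 4.12 (cv2) and the standard library are available. Lean on these libraries where they do the work, as an engineer would, in place of code of your own. Each camera call takes 0.05 s, during which the arm holds its last target. There are 200 camera calls.

### The job

Switch on the dust extractor for the file-sorting table: on the grey switch box that has a round slotted grille beside its black guard, lift the hinged guard all the way open, flip the toggle beneath fully over towards the guard's hinge, then lower the guard until it is fully closed again. The similar, narrower switch box without a grille belongs to another machine: do not lift its guard.

Things in the scene. Friction and masses are not known exactly. Their poses are not given: they have to be found in the camera images.
- extractor_box: Fixed grey switch box, 180 (x) x 150 (y) x 50 mm; origin: centre of underside; z up, +x from handle side to hinge side. On its top: black guard and toggle, both centred on y = -30 mm; flat round slotted grille, 52 mm wide, at x 0, y +43. Guard: hood 64 (x) x 66 x 40 mm high with a steel bar handle (10 mm round, 70 mm long along y) in front of it, bar centre at x -53, z 88 mm when closed.
- guard (a joint): Guard hinge, rad: 0 closed, grows as lifted, 1.75 fully open (stop). Axis along box y at x 45, z 50 mm (box frame). At angle q the bar is at x = 45 - 98 cos q + 38 sin q, z = 50 + 98 sin q + 38 cos q mm. Friction (0.12 N m) holds the guard at any angle. The bar, 29 mm clear of the hood and 33 mm above the box, can be pinched across from above and turns in the fingers.
- toggle (a joint): Toggle under the extractor box's guard, rad: 0 off, leaning 0.5 rad to the handle side (-x of box); 1.0 on, leaning 0.5 rad to the hinge side (+x). Pivot axis along box y at x 9, y -30, z 52 mm. Steel stalk 30 mm long, black 13 mm ball at its tip (x -5, z 78 mm when off; x 23, z 78 when on). About 1 N at the tip moves it; it stays where left.
- other_guard (a joint): Guard hinge of the other switch box, rad, 0 closed; leave it closed. That box is 180 x 100 x 50 mm, has no grille, and the same guard and toggle on its middle line. One box stands left and the other right of the robot's centre line, either way round.
Not all that is in view belongs to the job. Leave any turquoise look-alike of the extractor_box alone.

How it is judged:
On the way, in this order (a step that is already met when the one before it is completed fails the run):
1. the guard is lifted open (beyond 1.2 rad) (value of joint guard above 1.2 rad), for 0.2 s.
2. the toggle is flipped over (beyond 0.75 rad) while the guard is open (value of joint toggle above 0.75 rad and value of joint guard above 1 rad), for 0.2 s.
At the end, for the whole second after the job is handed in: The extractor box's guard is closed again (within 0.15 rad of shut) and at rest, its toggle is over on the hinge side (beyond 0.75 of 1.0 rad), and the other box's guard is closed (within 0.15 rad) (value of joint each of guard, other_guard below 0.15 rad and velocity of joint guard between -0.05 and 0.05 rad/s and value of joint toggle above 0.75 rad); the robot touches nothing.
It fails at once if the other switch box's guard is lifted (beyond 0.25 rad) (value of joint other_guard above 0.25 rad).
It also fails if it takes over 64 s, if anything falls off the work surface, if the arm or the gripper's body presses on something with over 40 N, if the wrist force passes 120 N, or if a joint passes its speed limit or range.

## Working session

There is one attempt and no reset: what is moved stays moved. The work goes in short steps, Python scripts to look and compute and a shell command to move; the robot and the scene stay as the last step left them, time stands still between calls to the robot, and variables do not carry over. Pictures are saved under pics/ and viewed, at most 10 in all, crops included, and the job is handed in when it is done.

```bash
mkdir -p pics
python3 - <<'E'
from station import *
import cv2
for c in ("top","side"):
    f=grab_frame(c); cv2.imwrite(f"pics/{c}0.png",f[:,:,::-1])
    i=camera_info(c); print(c,{k:(v if k!="T" else v) for k,v in i.items()})
    for q in ("extractor_box","guard","toggle","other_guard"):
        for fn in (search_frame,landmark_of):
            print(q,fn.__name__,[(round(d["conf"],2),[round(float(x),3) for x in d["point"]]) for d in fn(c,q)])
s=state(); print(s["position"],s["orientation"],s["time"],s["contact_force"])
E
```

```text
top {'fx': 389.6666994983283, 'fy': 389.6666994983283, 'cx': 251.70977630157424, 'cy': 187.15352958022584, 'T': array([[ 1.75301788e-03,  9.96461949e-01, -8.40268446e-02,
         3.68230909e-01],
       [-9.99820452e-01,  1.61108112e-04, -1.89482900e-02,
        -2.89923217e-02],
       [-1.88677126e-02,  8.40449744e-02,  9.96283319e-01,
         7.72350477e-01],
       [ 0.00000000e+00,  0.00000000e+00,  0.00000000e+00,
         1.00000000e+00]])}
extractor_box call [(0.58, [0.493, 0.205, 0.051]), (0.55, [0.287, -0.226, 0.045])]
extractor_box call [(0.76, [0.505, 0.217, -0.001]), (0.65, [0.29, -0.23, -0.002])]
guard call [(0.75, [0.508, 0.188, 0.092]), (0.72, [0.292, -0.251, 0.089])]Traceback (most recent call last):
  File "<stdin>", line 8, in <module>
ValueError: it knows: extractor_box
```

Run:
```python
from station import *
import cv2
f=grab_frame("side"); cv2.imwrite("pics/side0.png",f[:,:,::-1])
i=camera_info("side"); print(i)
for q,fn in (("extractor_box",search_frame),("extractor_box",landmark_of),("guard",search_frame)):
    print(q,[(round(d["conf"],2),[round(float(x),3) for x in d["point"]]) for d in fn("side",q)])
s=state(); print(s["position"],s["orientation"],s["time"],s["contact_force"])
```

```text
{'fx': 376.87596190991025, 'fy': 376.87596190991025, 'cx': 250.18833803300282, 'cy': 188.1125397984722, 'T': array([[ 0.79581382,  0.33638473, -0.50351334, -0.01133394],
       [-0.60543005,  0.45794625, -0.65095291, -0.60353353],
       [ 0.01161142,  0.82287942,  0.56809738,  0.57312097],
       [ 0.        ,  0.        ,  0.        ,  1.        ]])}
extractor_box [(0.89, [0.264, -0.258, 0.05]), (0.74, [0.473, 0.163, 0.048])]
extractor_box [(0.87, [0.287, -0.226, -0.001]), (0.7, [0.502, 0.215, -0.001])]
guard [(0.81, [0.287, -0.265, 0.09]), (0.55, [0.506, 0.17, 0.091])]
[0.18616468 0.54396979 0.23859685] [-5.15697876e-01 -3.09888791e+00  3.46547038e-04] 0.4 [0.315439   0.20783894 0.09823087]
```

View pics/top0.png

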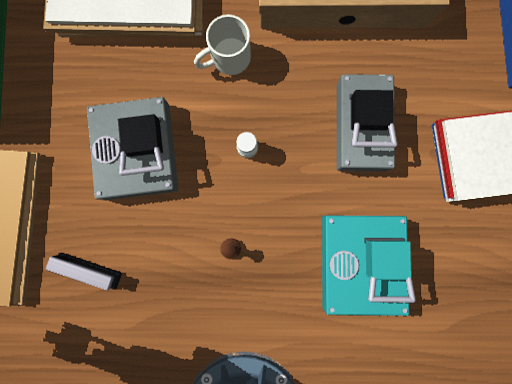

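View pics/side0.png

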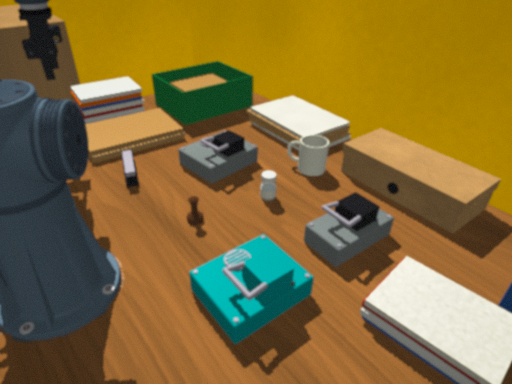

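The top view shows the grey box with a round grille at (106,150) and its guard at (139,133), hinge side up (+x world). The narrow grey box is at (366,120), and the turquoise look-alike is at (366,265). The side view agrees, so the target is near (0.503, 0.216) and I still need its yaw.

Run:
```python
import cv2
f=cv2.imread("pics/top0.png")[90:206,75:190]
cv2.imwrite("pics/crop1.png",cv2.resize(f,None,fx=5,fy=5,interpolation=cv2.INTER_CUBIC))
```

```text
(no output)
```

View pics/crop1.png

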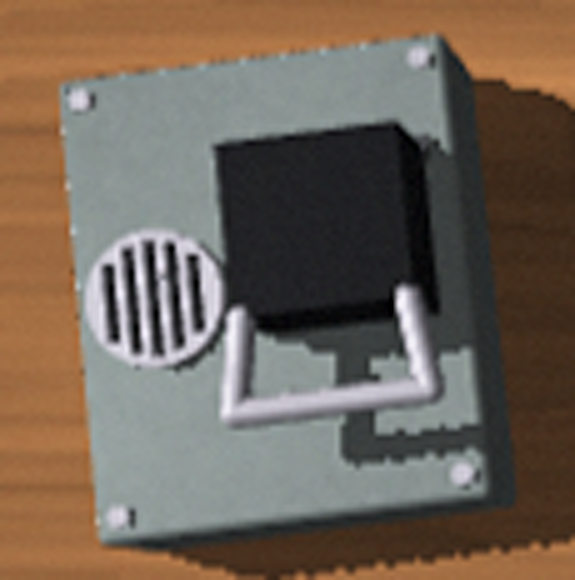

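The crop shows the top-face corners at crop pixels (65,86), (437,37), (487,495) and (103,540). The grille centre is at (153,298), and the bar runs from (230,412) to (430,388). I'll fit the pose to these.

```bash
cat > h.py <<'E'
from station import *
import numpy as np
from scipy.optimize import least_squares
from scipy.spatial.transform import Rotation as R
def proj(c,P):
    i=camera_info(c); T=np.array(i["T"]); p=(np.asarray(P)-T[:3,3])@T[:3,:3]
    return np.c_[i["cx"]+i["fx"]*p[:,0]/-p[:,2], i["cy"]-i["fy"]*p[:,1]/-p[:,2]]
def b2w(v,B):
    x,y,a=v; c,s=np.cos(a),np.sin(a); B=np.asarray(B,float)
    return np.c_[x+c*B[:,0]-s*B[:,1], y+s*B[:,0]+c*B[:,1], B[:,2]]
E
python3 - <<'E'
from h import *
B=np.array([[90,75,50],[90,-75,50],[-90,-75,50],[-90,75,50],[0,43,51],[-53,2,88],[-53,-62,88]])/1e3
U=(np.array([[65,86],[437,37],[487,495],[103,540],[153,298],[232,410],[427,388]])+.5)/5+[75,90]-.5
r=least_squares(lambda v:(proj("top",b2w(v,B))-U).ravel(),[.503,.216,0],loss="soft_l1")
print(r.x,r.fun.reshape(-1,2).round(1)); v=r.x
print(b2w(v,np.array([[-53,-30,88],[45,-30,50],[-5,-30,78],[23,-30,78]])/1e3).round(4))
print(R.from_rotvec(state()["orientation"]).as_matrix().round(3), proj("side",b2w(v,B)).round(0).tolist())
E
```

```text
[0.50599816 0.21776255 0.12531096] [[-2.6 -1.5]
 [ 0.8 -1.6]
 [ 0.8  0.2]
 [-1.8  1.2]
 [ 0.5  0.1]
 [ 2.   0.3]
 [-1.4  0.2]]
[[0.4572 0.1814 0.088 ]
 [0.5544 0.1936 0.05  ]
 [0.5048 0.1874 0.078 ]
 [0.5326 0.1909 0.078 ]]
[[-0.946  0.324 -0.   ]
 [ 0.324  0.946 -0.   ]
 [ 0.    -0.    -1.   ]] [[225.0, 129.0], [259.0, 146.0], [211.0, 168.0], [178.0, 148.0], [209.0, 141.0], [203.0, 141.0], [218.0, 149.0]]
```

```bash
cat > to.py <<'E'
# to.py x y z(mm, box frame, TCP) yaw(deg of tool y in box frame): turn (6deg units, tool z), then shift in the turned tool axes (mm)
import sys; from h import *
v=[0.506,0.2178,0.1253]
s=state(); M=R.from_rotvec(s["orientation"]); p=np.array(s["position"])
c,sn=np.cos(v[2]),np.sin(v[2]); d=p-[v[0],v[1],0]
print("t",round(s["time"],2),"box mm",(1e3*np.array([c*d[0]+sn*d[1],-sn*d[0]+c*d[1],d[2]])).round(1),"open",round(s["opening"],4),"grip",round(s["gripper_force"],1),"F",np.round(s["contact_force"],1),"j6",round(s["joint_positions"][5],2))
if len(sys.argv)>4:
    x,y,z,a=map(float,sys.argv[1:5])
    a=np.radians(a)+v[2]; ty=np.array([np.cos(a),np.sin(a),0]); tz=np.array([0,0,-1.]); N=np.c_[np.cross(ty,tz),ty,tz]
    w=b2w(v,[[x/1e3,y/1e3,z/1e3]])[0]
    print("turn",(np.degrees((M.inv()*R.from_matrix(N)).as_rotvec())/6).round(2),"shift",(1e3*(w-p)@N).round(1))
E
python3 to.py -53 -30 150 0
```

```text
t 0.4 box mm [-276.6  363.6  238.6] open 0.0878 grip 0.0 F [0.3 0.2 0.1] j6 -0.21
turn [-0.    0.   10.65] shift [-393.6  223.6   88.6]
```

```bash
python3 -m inch '[[[0,0,0.97,0,0,0,0.75],[0,0,0.97,0,0,0,0.75],[0,0,0.97,0,0,0,0.75],[0,0,0.97,0,0,0,0.75],[0,0,0.97,0,0,0,0.75],[0,0,0.97,0,0,0,0.75],[0,0,0.97,0,0,0,0.75],[0,0,0.97,0,0,0,0.75],[0,0,0.97,0,0,0,0.75],[0,0,0.97,0,0,0,0.75],[0,0,0.95,0,0,0,0.75]]]' 10
python3 -m inch '[[[0,0,0,-39,22,5,0.75],[0,0,0,-39,22,5,0.75],[0,0,0,-39,22,5,0.75],[0,0,0,-39,22,5,0.75],[0,0,0,-39,22,5,0.75],[0,0,0,-39,22,5,0.75],[0,0,0,-39,22,5,0.75],[0,0,0,-39,22,5,0.75],[0,0,0,-39,22,5,0.75],[0,0,0,-39,22,5,0.75],[0,0,0,0,0,0,0.75]]]'
python3 to.py -53 -30 110 0
python3 - <<'E'
from station import *
import cv2
import numpy as np
a=grab_frame("top")[80:210,70:200]; b=grab_frame("side")[70:200,150:280]
cv2.imwrite("pics/p2.png",cv2.resize(np.hstack([a,b]),None,fx=3,fy=3,interpolation=cv2.INTER_CUBIC)[:,:,::-1])
E
```

```text
time: 1.78
position: [0.1862, 0.544, 0.2387]
orientation: [2.081, 2.353, -0.0]
contact_force: [-0.4, 0.0, 0.3]
opening: 0.0221
gripper_force: 0.0
time: 3.15
position: [0.4547, 0.1825, 0.1885]
orientation: [2.082, 2.352, -0.001]
contact_force: [-0.3, -0.3, -0.1]
opening: 0.0219
gripper_force: 0.0
t 3.15 box mm [-55.3 -28.6 188.5] open 0.0219 grip 0.0 F [-0.3 -0.3 -0.1] j6 0.02
turn [-0.    0.   -0.04] shift [-1.4  2.3 78.5]
```

View pics/p2.png

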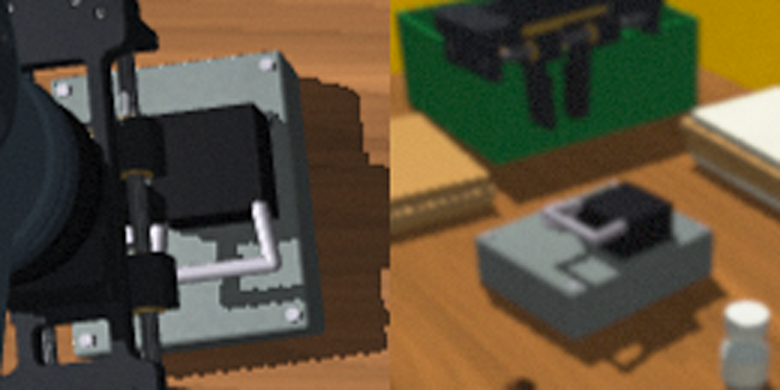

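Both views agree with the fit: the bar ends in the side view are at (203,141) and (220,149), as predicted. The fingers straddle the bar, so I'll lower.

```bash
python3 -m inch '[[[0,0,0,-0.7,1.1,35,0.75],[0,0,0,-0.7,1.2,35,0.75],[0,0,0,0,0,16,0.75],[0,0,0,0,0,16,0.75],[0,0,0,0,0,16,0.75],[0,0,0,0,0,0,0.75],[0,0,0,0,0,0,0.75]]]'
python3 to.py -53 -30 70 0
```

```text
time: 4.12
position: [0.4563, 0.1837, 0.0712]
orientation: [2.077, 2.356, 0.001]
contact_force: [-0.1, -0.6, 0.7]
opening: 0.0221
gripper_force: 0.0
t 4.12 box mm [-53.5 -27.7  71.2] open 0.0221 grip 0.0 F [-0.1 -0.6  0.7] j6 0.02
turn [ 0.01 -0.    0.  ] shift [-2.3  0.5  1.2]
```

```bash
python3 -m inch '[[[0,0,0,0,0,1,1],[0,0,0,0,0,0,1],[0,0,0,0,0,0,1],[0,0,0,0,0,0,1]]]' 15
python3 to.py -53 -30 69 0
python3 -c "
import numpy as np
q=np.linspace(0,1.7,18);x=45-98*np.cos(q)+38*np.sin(q);z=50+98*np.sin(q)+38*np.cos(q)
print(np.c_[q[1:],np.diff(x),-np.diff(z),x[1:],z[1:]].round(1))"
```

```text
time: 4.62
position: [0.4555, 0.1835, 0.07]
orientation: [-2.077, -2.356, 0.001]
contact_force: [-4.6, -0.7, 6.3]
opening: 0.0092
gripper_force: 14.3
t 4.62 box mm [-54.4 -27.7  70. ] open 0.0092 grip 14.3 F [-4.6 -0.7  6.3] j6 0.02
turn [-0.01  0.    0.01] shift [-2.3  1.4  1. ]
[[ 1.000e-01  4.300e+00 -9.600e+00 -4.870e+01  9.760e+01]
 [ 2.000e-01  5.200e+00 -9.100e+00 -4.350e+01  1.067e+02]
 [ 3.000e-01  6.100e+00 -8.600e+00 -3.740e+01  1.153e+02]
 [ 4.000e-01  6.900e+00 -7.900e+00 -3.050e+01  1.232e+02]
 [ 5.000e-01  7.700e+00 -7.200e+00 -2.280e+01  1.303e+02]
 [ 6.000e-01  8.400e+00 -6.400e+00 -1.440e+01  1.367e+02]
 [ 7.000e-01  9.000e+00 -5.500e+00 -5.500e+00  1.422e+02]
 [ 8.000e-01  9.500e+00 -4.600e+00  4.000e+00  1.468e+02]
 [ 9.000e-01  9.900e+00 -3.600e+00  1.380e+01  1.504e+02]
 [ 1.000e+00  1.020e+01 -2.600e+00  2.400e+01  1.530e+02]
 [ 1.100e+00  1.040e+01 -1.600e+00  3.440e+01  1.546e+02]
 [ 1.200e+00  1.050e+01 -5.000e-01  4.490e+01  1.551e+02]
 [ 1.300e+00  1.050e+01  5.000e-01  5.540e+01  1.546e+02]
 [ 1.400e+00  1.040e+01  1.600e+00  6.580e+01  1.530e+02]
 [ 1.500e+00  1.020e+01  2.600e+00  7.600e+01  1.504e+02]
 [ 1.600e+00  9.900e+00  3.600e+00  8.580e+01  1.468e+02]
 [ 1.700e+00  9.500e+00  4.600e+00  9.530e+01  1.423e+02]]
```

Gripped: the opening of 9.2 mm fits the 10 mm bar. Next I'll lift along the arc.

```bash
python3 -m inch '[[[0,0,0,0,4.3,-9.6,1],[0,0,0,0,5.2,-9.1,1],[0,0,0,0,6.1,-8.6,1],[0,0,0,0,6.9,-7.9,1],[0,0,0,0,7.7,-7.2,1],[0,0,0,0,8.4,-6.4,1],[0,0,0,0,0,0,1]]]'
python3 to.py -14.4 -30 117.7 0
```

```text
time: 5.5
position: [0.4964, 0.1886, 0.119]
orientation: [2.077, 2.355, 0.004]
contact_force: [6.1, 1.3, -8.6]
opening: 0.009
gripper_force: 15.5
t 5.5 box mm [-13.2 -27.7 119. ] open 0.009 grip 15.5 F [ 6.1  1.3 -8.6] j6 0.01
turn [ 0.03 -0.   -0.  ] shift [-2.3 -1.2  1.3]
```

```bash
python3 -m inch '[[[0,0,0,0,8.5,-5,1],[0,0,0,0,9.5,-4.6,1],[0,0,0,0,9.9,-3.6,1],[0,0,0,0,10.2,-2.6,1],[0,0,0,0,10.4,-1.6,1],[0,0,0,0,10.5,-0.5,1],[0,0,0,0,10.5,0.5,1],[0,0,0,0,10.4,1.6,1],[0,0,0,0,10.2,2.6,1],[0,0,0,0,9.9,3.6,1],[0,0,0,0,9.5,4.6,1],[0,0,0,0,0,0,1]]]'
python3 to.py 95.3 -30 123.3 0
```

```text
time: 7.0
position: [0.6034, 0.2022, 0.1229]
orientation: [2.078, 2.356, 0.0]
contact_force: [-1.4, -0.9, -4.0]
opening: 0.0087
gripper_force: 15.2
t 7.0 box mm [ 94.7 -27.6 122.9] open 0.0087 grip 15.2 F [-1.4 -0.9 -4. ] j6 0.01
turn [ 0. -0.  0.] shift [-2.4  0.6 -0.4]
```

```bash
python3 -m inch '[[[0,0,0,0,4.5,3,1],[0,0,0,0,0,0,1],[0,0,0,0,0,0,0.7],[0,0,0,0,0,0,0.7],[0,0,0,0,0,0,0.7]]]'
python3 to.py
python3 -m inch '[[[0,0,0,0,0,-30,0.7],[0,0,0,0,0,-40,0.7],[0,0,0,0,-40,-15,1],[0,0,0,0,-40,0,1],[0,0,0,0,-40,0,1],[0,0,0,0,-30,0,1],[0,0,0,0,0,0,1]]]'
python3 to.py -40 -30 150 90
python3 - <<'E'
from station import *
import cv2
import numpy as np
a=grab_frame("top")[80:210,70:200]; b=grab_frame("side")[70:200,150:280]
cv2.imwrite("pics/p3.png",cv2.resize(np.hstack([a,b]),None,fx=3,fy=3,interpolation=cv2.INTER_CUBIC)[:,:,::-1])
E
```

```text
time: 7.62
position: [0.608, 0.2029, 0.1213]
orientation: [2.077, 2.356, 0.002]
contact_force: [0.0, 0.3, -0.5]
opening: 0.0262
gripper_force: 0.0
t 7.62 box mm [ 99.3 -27.5 121.3] open 0.0262 grip 0.0 F [ 0.   0.3 -0.5] j6 0.01
time: 8.5
position: [0.4574, 0.1841, 0.206]
orientation: [2.076, 2.357, 0.001]
contact_force: [0.6, -0.1, 0.1]
opening: 0.0004
gripper_force: 0.0
t 8.5 box mm [-52.4 -27.4 206. ] open 0.0004 grip 0.0 F [ 0.6 -0.1  0.1] j6 0.01
turn [ 1.000e-02  1.000e-02 -1.499e+01] shift [-12.4  -2.6  56. ]
```

View pics/p3.png

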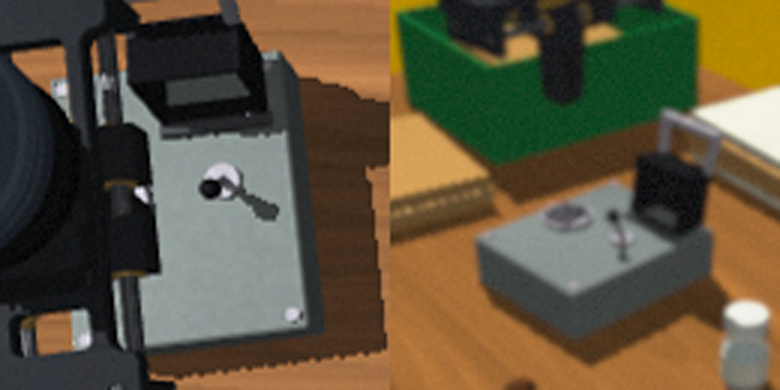

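The guard stands open and the ball is at crop (210,188), full-image pixel (140,143), leaning to the handle side. I'll turn the hand 90°, then push with the closed fingers.

```bash
python3 -c "
from h import *
print(proj('top',b2w([0.506,0.2178,0.1253],[[-.005,-.03,.078]])),proj('side',b2w([0.506,0.2178,0.1253],[[-.005,-.03,.078]])))"
python3 -m inch '[[[0,0,-1,0,0,0,1],[0,0,-1,0,0,0,1],[0,0,-1,0,0,0,1],[0,0,-1,0,0,0,1],[0,0,-1,0,0,0,1],[0,0,-1,0,0,0,1],[0,0,-1,0,0,0,1],[0,0,-1,0,0,0,1]]]'
python3 -m inch '[[[0,0,-1,0,0,0,1],[0,0,-1,0,0,0,1],[0,0,-1,0,0,0,1],[0,0,-1,0,0,0,1],[0,0,-1,0,0,0,1],[0,0,-1,0,0,0,1],[0,0,-1,0,0,0,1],[0,0,0,0,0,0,1]]]'
python3 to.py -40 -30 66 90
```

```text
[[139.86680554 144.32071828]] [[223.82426677 142.28844715]]
time: 9.6
position: [0.46, 0.1839, 0.2057]
orientation: [0.935, 2.999, 0.001]
contact_force: [0.3, -0.5, 0.6]
opening: 0.0002
gripper_force: 0.0
time: 10.6
position: [0.4597, 0.1839, 0.2056]
orientation: [-0.195, 3.135, 0.0]
contact_force: [-0.9, 0.4, 0.3]
opening: 0.0006
gripper_force: 0.0
t 10.6 box mm [-50.2 -27.8 205.6] open 0.0006 grip 0.0 F [-0.9  0.4  0.3] j6 -1.55
turn [ 0.    0.01 -0.01] shift [-10.2  -2.2 139.6]
```

```bash
python3 -m inch '[[[0,0,0,-5,-1,40,1],[0,0,0,-5,-1,40,1],[0,0,0,0,0,35,1],[0,0,0,0,0,25,1],[0,0,0,0,0,0,1],[0,0,0,0,0,0,1]]]'
python3 to.py 9 -30 66 90
```

```text
time: 11.35
position: [0.4697, 0.1833, 0.0664]
orientation: [-0.196, 3.134, 0.0]
contact_force: [0.2, 0.1, 0.1]
opening: 0.0007
gripper_force: 0.0
t 11.35 box mm [-40.4 -29.7  66.4] open 0.0007 grip 0.0 F [0.2 0.1 0.1] j6 -1.56
turn [ 0.    0.01 -0.01] shift [-49.4  -0.3   0.4]
```

```bash
python3 -m inch '[[[0,0,0,-8,0,0,1],[0,0,0,-8,0,0,1],[0,0,0,-8,0,0,1],[0,0,0,-8,0,0,1],[0,0,0,-8,0,0,1],[0,0,0,-5,0,0,1],[0,0,0,0,0,0,1]]]'
python3 to.py 9 -30 66 90
```

```text
time: 12.22
position: [0.5125, 0.1887, 0.0649]
orientation: [0.197, -3.133, 0.0]
contact_force: [-3.9, 0.0, 1.7]
opening: 0.0004
gripper_force: 1.9
t 12.22 box mm [  2.8 -29.7  64.9] open 0.0004 grip 1.9 F [-3.9  0.   1.7] j6 -1.56
turn [-0.   -0.02  0.  ] shift [-6.2 -0.3 -1.1]
```

```bash
python3 -m inch '[[[0,0,0,-2,0,0,1],[0,0,0,-2,0,0,1],[0,0,0,0,0,0,1]]]'
python3 to.py 9 -30 66 90
```

```text
time: 12.6
position: [0.5133, 0.1888, 0.0644]
orientation: [0.198, -3.126, 0.002]
contact_force: [-14.5, -3.7, 8.6]
opening: 0.0005
gripper_force: 7.8
t 12.6 box mm [  3.6 -29.7  64.4] open 0.0005 grip 7.8 F [-14.5  -3.7   8.6] j6 -1.56
turn [-0.01 -0.09  0.01] shift [-5.4 -0.3 -1.6]
```

The force has risen to 14.5 N with no further motion, so the toggle is at its stop. I'll back off, rise and look.

```bash
python3 -m inch '[[[0,0,0,12,0,0,1],[0,0,0,20,0,0,1],[0,0,0,20,0,-40,1],[0,0,0,0,0,-50,1],[0,0,0,0,0,-50,1],[0,0,0,0,0,0,1]]]'
python3 - <<'E'
from station import *
import cv2
import numpy as np
a=grab_frame("top")[80:210,70:200]; b=grab_frame("side")[70:200,150:280]
cv2.imwrite("pics/p4.png",cv2.resize(np.hstack([a,b]),None,fx=3,fy=3,interpolation=cv2.INTER_CUBIC)[:,:,::-1])
E
python3 to.py 99 -28 210 0
```

```text
time: 13.35
position: [0.469, 0.1834, 0.2106]
orientation: [-0.197, 3.124, 0.001]
contact_force: [-0.4, 0.3, 0.1]
opening: 0.0003
gripper_force: 0.0
t 13.45 box mm [-44.  -29.6 205.9] open 0.0007 grip 0.0 F [ 0.1 -0.6 -0.5] j6 -1.56
turn [ 0.02  0.02 15.  ] shift [  1.6 143.   -4.1]
```

View pics/p4.png

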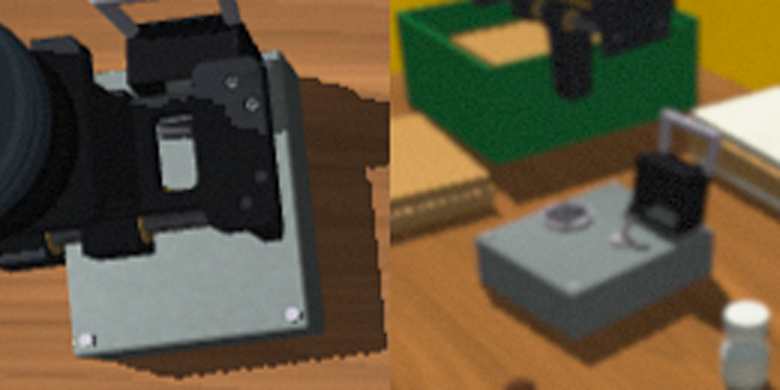

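The side view shows the ball no longer leaning to the handle side; the stalk points at the hinge, and the guard is still open. I'll turn back and regrasp the bar.

```bash
python3 -m inch '[[[0,0,1,0,0,0,0.7],[0,0,1,0,0,0,0.7],[0,0,1,0,0,0,0.7],[0,0,1,0,0,0,0.7],[0,0,1,0,0,0,0.7],[0,0,1,0,0,0,0.7],[0,0,1,0,0,0,0.7],[0,0,1,0,0,0,0.7]]]'
python3 -m inch '[[[0,0,1,0,0,0,0.7],[0,0,1,0,0,0,0.7],[0,0,1,0,0,0,0.7],[0,0,1,0,0,0,0.7],[0,0,1,0,0,0,0.7],[0,0,1,0,0,0,0.7],[0,0,1,0,0,0,0.7],[0,0,0,0,48,0,0.7],[0,0,0,0,48,0,0.7],[0,0,0,0,47,0,0.7],[0,0,0,0,0,0,0.7]]]'
python3 to.py 99.3 -27.6 121.3 0
```

```text
time: 14.45
position: [0.4645, 0.1826, 0.2032]
orientation: [-1.099, -2.94, 0.002]
contact_force: [-0.3, -0.3, -0.2]
opening: 0.0266
gripper_force: 0.0
time: 15.82
position: [0.6084, 0.2003, 0.2017]
orientation: [-2.077, -2.354, 0.005]
contact_force: [-0.7, 0.4, -0.3]
opening: 0.0268
gripper_force: 0.0
t 15.82 box mm [ 99.4 -30.2 201.7] open 0.0268 grip 0.0 F [-0.7  0.4 -0.3] j6 0.01
turn [-0.04  0.   -0.  ] shift [ 2.6 -0.1 80.4]
```

```bash
python3 -m inch '[[[0,0,0,1,0,20,0.7],[0,0,0,0,0,20,0.7],[0,0,0,0,0,20,0.7],[0,0,0,0,0,20,0.7],[0,0,0,0,0,0,0.7],[0,0,0,0,0,0,1],[0,0,0,0,0,0,1],[0,0,0,0,0,0,1],[0,0,0,0,0,0,1]]]'
python3 to.py 99.3 -27.6 121.3 0
```

```text
time: 16.95
position: [0.6074, 0.2018, 0.1265]
orientation: [2.077, 2.357, 0.0]
contact_force: [-6.0, -1.0, 5.2]
opening: 0.0093
gripper_force: 15.0
t 16.95 box mm [ 98.6 -28.6 126.5] open 0.0093 grip 15.0 F [-6.  -1.   5.2] j6 0.01
turn [0.   0.   0.01] shift [1.  0.7 5.2]
```

Gripped again, with the bar 5 mm nearer the tips, which is fine. Closing along the reversed arc.

```bash
python3 -m inch '[[[0,0,0,0,-4.6,-2.6,1],[0,0,0,0,-9.5,-4.6,1],[0,0,0,0,-9.9,-3.6,1],[0,0,0,0,-10.2,-2.6,1],[0,0,0,0,-10.4,-1.6,1],[0,0,0,0,-10.5,-0.5,1],[0,0,0,0,-10.5,0.5,1],[0,0,0,0,-10.4,1.6,1],[0,0,0,0,-10.2,2.6,1],[0,0,0,0,-9.9,3.6,1],[0,0,0,0,0,0,1]]]'
python3 to.py 4 -28.6 132.5 0
```

```text
time: 18.32
position: [0.5101, 0.1895, 0.1318]
orientation: [-2.076, -2.355, 0.004]
contact_force: [-0.3, 1.1, 0.6]
opening: 0.0094
gripper_force: 15.0
t 18.32 box mm [  0.5 -28.6 131.8] open 0.0094 grip 15.0 F [-0.3  1.1  0.6] j6 0.01
turn [-0.03  0.    0.01] shift [-0.   3.5 -0.7]
```

```bash
python3 -m inch '[[[0,0,0,0,-7.5,4.6,1],[0,0,0,0,-9,5.5,1],[0,0,0,0,-8.4,6.4,1],[0,0,0,0,-7.7,7.2,1],[0,0,0,0,-6.9,7.9,1],[0,0,0,0,-6.1,8.6,1],[0,0,0,0,-5.2,9.1,1],[0,0,0,0,-4.3,9.6,1],[0,0,0,0,0,2,1],[0,0,0,0,0,0,1]]]'
python3 to.py -54.4 -28.6 73 0
```

```text
time: 19.58
position: [0.456, 0.1826, 0.071]
orientation: [-2.076, -2.355, 0.004]
contact_force: [-5.1, 0.5, 0.8]
opening: 0.0087
gripper_force: 15.0
t 19.57 box mm [-54.  -28.6  71. ] open 0.0087 grip 15.0 F [-5.1  0.5  0.8] j6 0.01
turn [-0.03  0.    0.  ] shift [ 0.  -0.4 -2. ]
```

```bash
python3 -m inch '[[[0,0,0,0,0,2,1],[0,0,0,0,0,2,1],[0,0,0,0,0,0,1]]]'; python3 to.py
python3 -m inch '[[[0,0,0,0,0,0,0.75],[0,0,0,0,0,0,0.75],[0,0,0,0,0,0,0.75],[0,0,0,0,0,0,0.75]]]'; python3 to.py
```

```text
time: 19.95
position: [0.4557, 0.1826, 0.0683]
orientation: [-2.075, -2.355, 0.005]
contact_force: [-12.2, -0.7, 14.5]
opening: 0.0087
gripper_force: 13.7
t 19.95 box mm [-54.3 -28.6  68.3] open 0.0087 grip 13.7 F [-12.2  -0.7  14.5] j6 0.01
time: 20.45
position: [0.4576, 0.1827, 0.0678]
orientation: [2.077, 2.356, 0.0]
contact_force: [-0.3, -0.5, -0.0]
opening: 0.0224
gripper_force: 0.0
t 20.45 box mm [-52.4 -28.8  67.8] open 0.0224 grip 0.0 F [-0.3 -0.5 -0. ] j6 0.01
```

The guard stopped with 14.5 N upward, so it is closed. Now I'll rise, move aside toward the start and look.

```bash
python3 -m inch '[[[0,0,0,0,-1,-20,0.75],[0,0,0,0,0,-40,0.75],[0,0,0,0,0,-50,0.75],[0,0,0,0,0,-50,0.75],[0,0,0,40,-40,0,0.75],[0,0,0,40,-40,0,0.75],[0,0,0,40,-40,0,0.75],[0,0,0,0,0,0,0.75],[0,0,0,0,0,0,0.75]]]'
python3 - <<'E'
from station import *
import cv2
import numpy as np
a=grab_frame("top")[80:210,70:200]; b=grab_frame("side")[70:200,150:280]
cv2.imwrite("pics/p5.png",cv2.resize(np.hstack([a,b]),None,fx=3,fy=3,interpolation=cv2.INTER_CUBIC)[:,:,::-1])
E
python3 to.py
```

```text
time: 21.58
position: [0.3227, 0.2866, 0.228]
orientation: [2.076, 2.357, 0.001]
contact_force: [0.6, 0.2, -0.3]
opening: 0.0222
gripper_force: 0.0
t 21.68 box mm [-172.7   90.6  227.9] open 0.0225 grip 0.0 F [-0.1 -0.6  0. ] j6 0.32
```

View pics/p5.png

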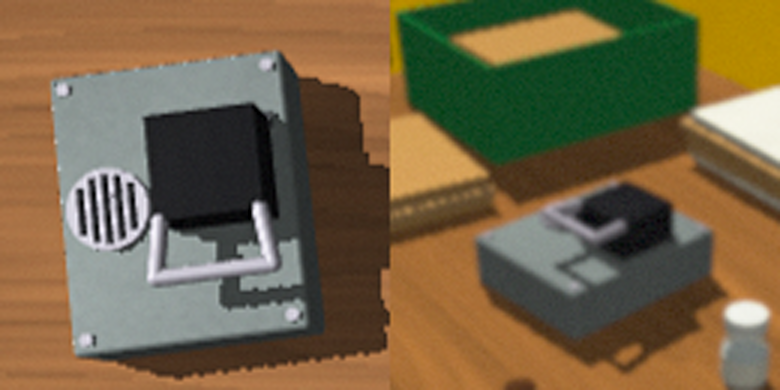

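The guard is closed just as it was at the start, with the bar at crop (150,278) to (275,265), and the hand is clear.

```bash
python3 -c "
from station import *
print(job_done())"
```

```text
the job is handed in; nothing more can be done
None
```

I opened the extractor box's guard, flipped the toggle over to the hinge side, closed the guard again, and handed the job in at about 22 s with the other box untouched; no verdict was returned.

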